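Turn the laundry token over through the twisted chute

ROBOT

A 7-joint arm with a two-finger parallel gripper is mounted at the origin on the work surface. World frame = base frame: x ahead of the robot, y to its left, z up, the work surface at z = 0. Lengths are in m, angles in rad, forces in N, time in s.
With the tool pointing down it reaches from about 0.425 to 0.875 m from the base axis. Payload 4.7 kg.
Tool frame: the origin (TCP) lies at the very end of the fingers, on their centre line; the grasp point (between the pads) lies 19 mm behind it; z points along the fingers, y is the line along which they close (so a half turn about z gives the same grasp; the last joint's range is limited). The gripper opens to 85 mm and grips with 20 to 120 N. Pads are 22 mm wide; open, the fingers measure 114 mm over their backs; the gripper's body (76 mm by 85 mm) begins 54 mm behind the grasp point. The pads swing forward as they close: fully open they stand 13 mm farther back than shut.
Start: joints at [1.204, 0.321, -0.07, 1.45, 0.023, 1.371, -0.057], TCP at [0.242, -0.603, 0.231] pointing down, gripper open.
Joint ranges: [-2.86, 2.86], [-0.3, 2.09], [-1.38, 1.24], [0.06, 2.45], [-1.56, 4.7], [0.09, 2.05], [-2.69, 2.69]. Speed limits (rad/s): [2.57, 2.57, 3.14, 3.14, 3.14, 3.14, 3.14].

INTERFACE

Orientations are given as a unit quaternion [w, x, y, z].
In Python, from station import r gives the robot as it stands.
- The arm moves only by the tool step_arm, never from a script. Its arguments are lists of equal length, an entry for each row: "xyz": the shift along the world's x, y, z in mm, a list of three; "twist": the turn, a rotation vector about the world's x, y, z in rad, a list of three; "hand": the closure, from 0 (fully open) to 1 (shut). A call has 1 to 12 rows; each row shifts and turns the commanded pose from where the row before left it; what a row does not reach is not made up. A row lasts 1/8 s, in which the tool goes at most 62.5 mm and 10.7 degrees, less where a joint would pass 70% of its speed; a pose out of reach is approached as far as the arm can. A call is refused whole if a number of a shift passes 62.5 or a number of a turn 0.188, either way. A call with a gripper value outside its range is refused whole. The fingers move at their own pace and stop on an object; "force" is the grip in N (left out, the last holds). Time passes only in rows, so rows that do not move let the fingers close. It gives the time, the measured TCP pose, the force, the opening and the grip force at its end, in the units of the state.
- r.state(): the state, without advancing time (a new reading comes with each control period).
- r.grab_frame(name): name is "scene" or "side" or "wrist"; returns a dict with "image" (384x512x3 uint8, red, green, blue), "range_z" (384x512 float32, m along the optical axis (not along the pixel's ray), 0 where there is no reading), "fx", "fy", "cx", "cy" (pixels), "camera_from_world" (4x4, takes a point from world to camera coordinates); the wrist camera has in their place "mount" (4x4, takes a point from camera to tool coordinates, whose origin is the TCP and whose axes are the flange's). Camera axes: x right, y down, z forward; pixel columns grow to the right and rows downward; lengths in m; the calibration is good to about 2 mm. A picture is of the moment at which its call begins: read the wrist's pose just before it.
- r.close_job(): hands the job in; it is judged then, once.
The state is a dict: "t": time; "joints": joint angles; "qd": joint speeds; "tau": joint torques, N m; "eef_pos": TCP position; "tcp_rot": TCP orientation; "contact_force": force on the tool from outside, world axes, zero at the start; "wrist_torque": the same for the moment, N m; "opening": finger opening in m; "gripper_force": force on a finger pad.
Only numpy, scipy, OpenCV 4.12 (cv2) and the standard library are available. Lean on these libraries where they do the work, as an engineer would, in place of code of your own. Each camera call takes 0.05 s, during which the arm holds its last target. There are 200 camera calls.

TASK

On the white token turner on the laundry counter, slide the brass token across the deck, without picking it up, into the throat in the deck's corner at the end of the fence, so that it drops down the twisted wire chute and comes to rest in the tray below turned over, dished face up. Be gentle where the token meets the fence, and leave the bottle, brush and mug where they are.

Things in the scene. Friction and masses are not known exactly. Their poses are not given: they have to be found in the camera images.
- turner: white metal token turner, fixed on the counter. Origin on the counter under the middle of its deck's lip edge; x points across the deck to the fence, y is the way the token travels (deck, throat, chute, tray), z up; yaw within 0.3 rad of the world axes. Level aluminium deck 255 mm above the counter: x -85 to 85, y -165 to 0 mm. On and near the deck only its rims, fence, cheeks and the wires rise higher
- deck_mid (a point): middle of the deck's top. A rim 10 mm high and 6 mm thick stands outside the deck's edges x = -85 and y = -165 mm (turner frame) and on the lip edge, y -6 to 0, from x = -85 to 43 mm; the fence closes x = 85. The only way out is the throat in the corner, x 43 to 85 mm at y = 0
- fence: rigid straight wall on the deck's x = 85 mm side, 10 mm high, 6 mm thick, parallel to y, leading straight into the throat. Origin on its inner face at deck height, half way along the deck (82.5 mm before the lip); axes as the turner's
- token: flat round brass token, 38 mm across, 6 mm thick, about 40 g, sliding easily (friction about 0.2). One face plain, the other dished with a raised rim. At first loose on the deck, plain face up, clear of fence and throat. Origin at the middle of the dished face, z towards the plain face (up at first, down once turned over)
- lip_mid (a point): middle of the throat's lip at deck height, 21 mm from the fence; axes as the turner's. Throat 42 mm wide; past the lip its floor bends steeply down between cheek plates 10 mm higher than the deck (to y = 66 mm). Upper wires begin 30 mm past the lip. The token tips in by itself once its middle is 5 to 20 mm past the lip, then slides down by its weight in about a second
- chute_mid (a point): centre line of the twisted chute, half way through the twist, where the token stands on edge. Eight steel wires form a slot 15 mm high and 42 mm wide, sloping down at 58 degrees and twisting half a turn about its own length
- tray_mid (a point): middle of the catch tray at the chute's end, at the level on which the token comes to lie; 245.5 mm past lip_mid in y, no offset in x; axes as the turner's. Inside 85 mm long (y), 46 mm wide, walled at sides and end, two guard wires 15 mm above
- softener: bystander: red bottle with white cap, 72 mm across, 200 mm high, origin under its middle
- brush: bystander: small brush lying on the counter
- mug: bystander: white mug, 80 mm across, 90 mm high, origin under its middle
Mind the look-alikes: they are no part of the job. Of the things shaped like the token, the brass one is meant.

How it is judged:
On the way, in this order (a step that is already met when the one before it is completed fails the run):
1. the token has been slid through the throat, its middle past the lip (y of token in the frame of lip_mid between 0.002 and 0.06 m and x of token in the frame of lip_mid between -0.006 and 0.006 m).
2. the token is in the twist of the chute, on its edge (distance between token and chute_mid below 0.06 m and angle between token's own z axis and vertical between 0.9 and 2.3 rad).
At the end, for the whole second after the job is handed in: The token lies at rest in the tray (its middle within 45 mm along and 15 mm across of the tray's middle, its upper face at most 12 mm above the tray's floor level), dished face up and flat within 0.19 rad, having gone through the throat and the twisted chute (y of token in the frame of tray_mid between -0.045 and 0.045 m and x of token in the frame of tray_mid between -0.015 and 0.015 m and z of token in the frame of tray_mid between 0 and 0.012 m and angle between token's own z axis and vertical above 2.95 rad and linear speed of token below 0.02 m/s); the robot touches nothing.
It fails at once if the token is lifted more than 15 mm off the deck (z of token in the frame of turner above 0.27 m).
It fails at once if the token is pressed against the fence with more than 40 N (contact force between token and fence above 40 N).
It fails at once if the bottle, brush or mug is moved more than 20 mm (distance of any of softener, brush, mug from where it was at the start of the episode above 0.02 m).
It also fails if it takes over 45 s, if anything falls off the work surface, if the arm or the gripper's body presses on something with over 40 N, if the wrist force passes 120 N, or if a joint passes its speed limit or range.

## Working session

There is one attempt and no reset: what is moved stays moved. The work goes in short steps, Python scripts to look and compute and a tool call to move; the robot and the scene stay as the last step left them, time stands still between calls to the robot, and variables do not carry over. Pictures are saved under pics/ and viewed, at most 10 in all, crops included, and the job is handed in when it is done.

Besides the shell and the picture viewer there is one more tool, called after ">>>" as name(argument=value, ...) on one line, values as JSON. step_arm: Moves the arm, as the interface text tells. Its arguments: {"type":"object","properties":{"xyz":{"type":"array","items":{"type":"array","items":{"type":"number"}}},"twist":{"type":"array","items":{"type":"array","items":{"type":"number"}}},"hand":{"type":"array","items":{"type":"number"}},"force":{"type":"number"}},"required":["xyz","twist","hand"]}

```bash
mkdir -p pics; ls; cat > h.py <<'E'
import numpy as np,cv2
from station import r
def grab(n):
    f=r.grab_frame(n)
    return f
def T_wc(f):
    return np.linalg.inv(f["camera_from_world"])
def cloud(f,T):
    z=f["range_z"];v,u=np.mgrid[:z.shape[0],:z.shape[1]]
    p=np.stack([(u-f["cx"])/f["fx"]*z,(v-f["cy"])/f["fy"]*z,z,np.ones_like(z)],-1)
    return (p@T.T)[...,:3]
E
python3 - <<'E'
from h import *
import pickle
d={n:grab(n) for n in("scene","side")}
pickle.dump(d,open("a.pkl","wb"))
for n,f in d.items():
    cv2.imwrite(f"pics/{n}.png",cv2.resize(f["image"][...,::-1],None,fx=1.5,fy=1.5))
    print(n,T_wc(f)[:3].round(3).tolist(),f["fx"])
s=r.state();print(s["t"],s["eef_pos"],s["tcp_rot"])
E
```

```text
pics
scene [[-0.528, 0.642, -0.556, 1.101], [0.849, 0.398, -0.346, 0.275], [-0.001, -0.655, -0.756, 0.891]] 374.5288689532794
side [[1.0, 0.01, 0.01, 0.562], [0.004, -0.872, 0.49, -0.597], [0.014, -0.49, -0.871, 1.194]] 499.49961815558487
0.1 [ 0.24140301 -0.60298699  0.23030195] [-8.69067899e-04  9.81920999e-01  1.89289086e-01 -1.95904553e-04]
```

View pics/scene.png

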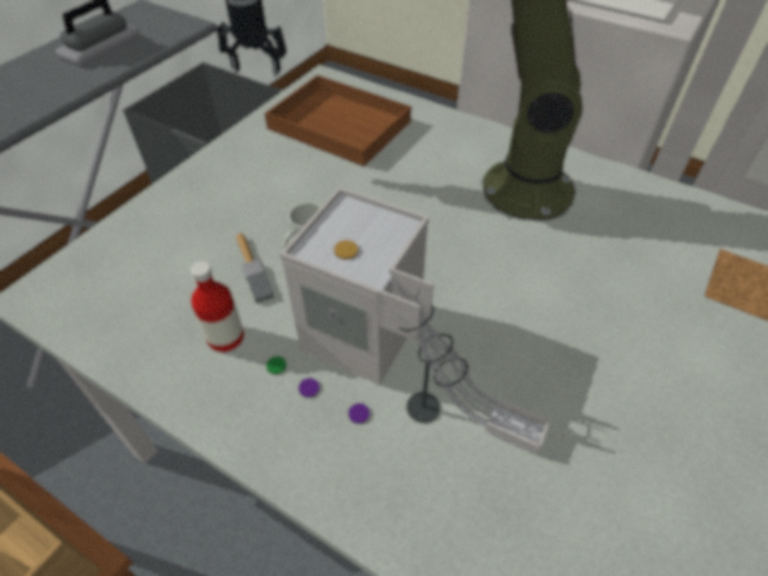

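View pics/side.png

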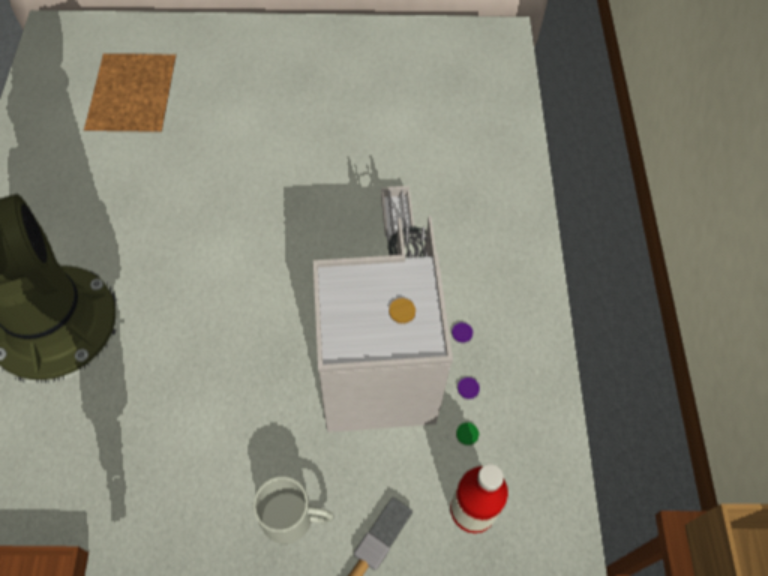

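The only brass token is at side (402,310) / scene (346,249), lying on the deck. The purple tokens at side (462,332) and (468,388) and the green one at (467,433) are on the counter, so they are the look-alikes. The throat is at the deck's top-right corner, at side (420,258). Next I'll measure the deck frame and the token.

```bash
python3 - <<'E'
from h import *
import pickle
d=pickle.load(open("a.pkl","rb"))
crop=[]
for n,f in d.items():
    P=cloud(f,T_wc(f)); z=P[...,2]
    hsv=cv2.cvtColor(f["image"],cv2.COLOR_RGB2HSV)
    m=((z>.24)&(z<.275)&(P[...,1]>-.4)&(P[...,1]<.4)&(P[...,0]>.35)&(P[...,0]<1)).astype(np.uint8)
    k,l,st,c=cv2.connectedComponentsWithStats(m);i=1+st[1:,4].argmax();m=l==i
    print(n,"deckz",np.median(z[m]),m.sum())
    rect=cv2.minAreaRect(P[m][:,:2].astype(np.float32)*1000);print(rect);print(cv2.boxPoints(rect).round(1).tolist())
    b=(hsv[...,1]>120)&(hsv[...,0]>10)&(hsv[...,0]<28)&m
    q=P[b];print("tok",b.sum(),np.median(q[:,2]),cv2.minEnclosingCircle((q[:,:2]*1000).astype(np.float32)),q[:,:2].mean(0)*1000)
    # ray cast onto z=.261
    v,u=np.nonzero(b);
    (cu,cv_),_,_=cv2.fitEllipse(max(cv2.findContours(b.astype(np.uint8),0,1)[0],key=len))
    T=T_wc(f);ray=T[:3,:3]@[(cu-f["cx"])/f["fx"],(cv_-f["cy"])/f["fy"],1];o=T[:3,3];print("ray",(o+ray*(.260-o[2])/ray[2]).round(4))
    # rim edges: points with z>.261
    im=f["image"][...,::-1]; cu,cv_=int(cu),int(cv_)
    crop.append(cv2.resize(im[cv_-60:cv_+60,cu-65:cu+65],None,fx=3,fy=4,interpolation=cv2.INTER_CUBIC))
cv2.imwrite("pics/crop.png",np.hstack(crop))
E
```

```text
scene deckz 0.2552656622822337 4969
((575.511474609375, -74.66390991210938), (185.5033416748047, 238.61170959472656), 4.910433292388916)
[[472.8999938964844, 36.29999923706055], [493.29998779296875, -201.5], [678.0999755859375, -185.60000610351562], [657.7000122070312, 52.099998474121094]]
tok 119 0.2608368202452861 ((608.010986328125, -104.84452819824219), 17.93776512145996) [ 609.19642918 -104.95702598]
ray [ 0.6085 -0.1055  0.26  ]
side deckz 0.2563421478132239 6804
((575.6331787109375, -73.29754638671875), (182.35455322265625, 241.5835723876953), 5.005523681640625)
[[474.29998779296875, 39.099998474121094], [495.29998779296875, -201.60000610351562], [677.0, -185.6999969482422], [655.9000244140625, 55.0]]
tok 218 0.261712546416949 ((608.857177734375, -107.2099838256836), 18.55591583251953) [ 609.23920691 -107.81643278]
ray [ 0.6093 -0.107   0.26  ]
```

View pics/crop.png

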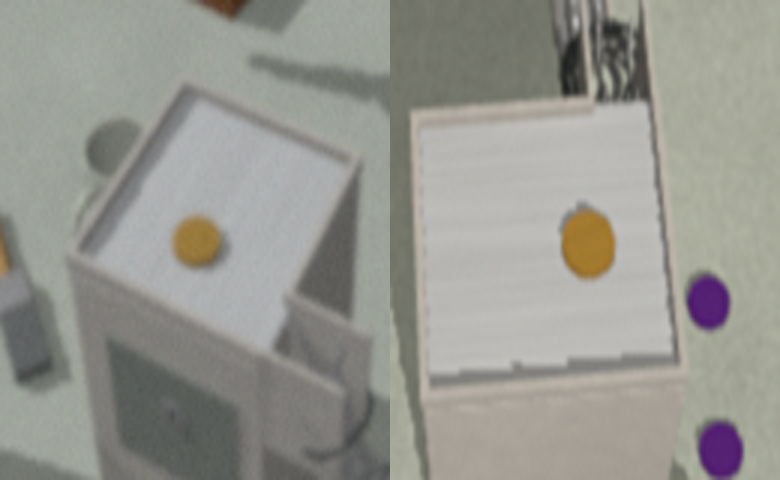

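The crop confirms the brass disc on the deck, at right-panel (588,243), with the throat open at its upper right. The turner's yaw is about 0.0865 rad and its origin about (571,-23). The token is at turner (30,-86), and the heights and sizes agree with those given. I'll move above and to the left of the token with the fingers shut and tool y along the turner's x.

>>> step_arm(xyz=[[0,0,40],[27,43,20],[29,45,20],[29,45,20],[29,45,10],[29,45,0],[29,45,0],[29,45,0],[29,45,0],[29,45,0],[29,45,0],[28,45,0]], twist=[[0,0,0],[0,0,0.12],[0,0,0.12],[0,0,0.12],[0,0,0.12],[0,0,0.12],[0,0,0.12],[0,0,0.12],[0,0,0.12],[0,0,0.12],[0,0,0.12],[0,0,0.076]], hand=[1,1,1,1,1,1,1,1,1,1,1,1])

```text
t: 1.6
eef_pos: [0.5581, -0.1091, 0.341]
tcp_rot: [-0.0, 0.675, 0.738, -0.0]
contact_force: [0.8, -0.4, 0.3]
opening: -0.0002
gripper_force: 0.0
```

```bash
cat >> h.py <<'E'
from scipy.spatial.transform import Rotation as R
def wrist():
    s=r.state();f=r.grab_frame("wrist");q=s["tcp_rot"]
    T=np.eye(4);T[:3,:3]=R.from_quat(q,scalar_first=True).as_matrix();T[:3,3]=s["eef_pos"]
    return f,T@f["mount"],s
yaw=.0865;O=np.array([571.2,-23.3])
Rt=np.array([[np.cos(yaw),-np.sin(yaw)],[np.sin(yaw),np.cos(yaw)]])
def tt(p): return (np.asarray(p)[...,:2]*1000-O)@Rt
def token(f,T,z=.260):
    hsv=cv2.cvtColor(f["image"],cv2.COLOR_RGB2HSV)
    P=cloud(f,T)
    b=((hsv[...,1]>120)&(hsv[...,0]>10)&(hsv[...,0]<28)&(abs(P[...,2]-.261)<.02)&(P[...,0]>.4)).astype(np.uint8)
    c=max(cv2.findContours(b,0,1)[0],key=len)
    (u,v),_,_=cv2.fitEllipse(c)
    ray=T[:3,:3]@[(u-f["cx"])/f["fx"],(v-f["cy"])/f["fy"],1];o=T[:3,3]
    return (o+ray*(z-o[2])/ray[2]),(u,v),len(c)
E
python3 - <<'E'
from h import *
f,T,s=wrist();print(s["t"],s["eef_pos"],s["tcp_rot"],s["opening"],tt(s["eef_pos"]))
cv2.imwrite("pics/w1.png",cv2.resize(f["image"][...,::-1],None,fx=1.5,fy=1.5))
p,uv,n=token(f,T);print(p,tt(p),uv,n)
P=cloud(f,T);t=(P[...,:2]*1000-O)@Rt
m=(abs(P[...,2]-.265)<.003)
print("rim pts x/y pct",np.percentile(t[m],[1,5,50,95,99],axis=0).round(1).tolist(), "deckz",np.median(P[...,2][abs(P[...,2]-.256)<.004]))
g=lambda a,b,c,e:m&(t[...,0]>a)&(t[...,0]<b)&(t[...,1]>c)&(t[...,1]<e)
for nm,mm,ax in(("fence",g(75,100,-150,-10),0),("left",g(-100,-75,-150,-10),0),("back",g(-70,70,-180,-155),1),("lip",g(-70,38,-15,10),1)):
    q=t[mm]
    if len(q)>20: print(nm,len(q),np.percentile(q[:,ax],[3,50,97]).round(1),"slope",np.polyfit(q[:,1-ax],q[:,ax],1)[0].round(4))
E
```

```text
1.6 [ 0.55808017 -0.10905229  0.34102593] [-5.23497921e-05  6.75117074e-01  7.37710584e-01 -1.67031394e-04] -0.00018928477118889314 [-20.47910761 -84.29822724]
[ 0.60949785 -0.10423577  0.26      ] [ 31.16244419 -83.94180641] (313.93316650390625, 200.31190490722656) 122
rim pts x/y pct [[-91.4, -163.4], [-90.3, -142.2], [38.7, -11.4], [89.0, 49.0], [90.1, 58.8]] deckz 0.2551697793849889
fence 1490 [84.  86.6 90.1] slope 0.0024
left 1373 [-91.5 -88.2 -85.5] slope 0.0032
lip 1233 [-3.1 -0.2  2.6] slope -0.0044
```

View pics/w1.png

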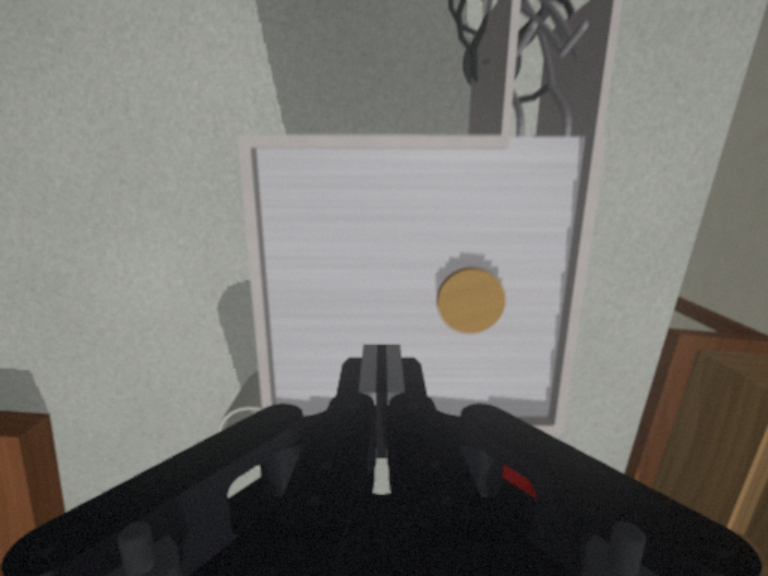

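The wrist view shows the token at (471,300), the fence edge at x≈575, the throat at (545,135), and the shut fingertips at (382,350). The fingertips are level with the token in y. I'll lower to about 3 mm above the deck and measure the fingertip width there.

>>> step_arm(xyz=[[0,0,-40],[0,0,-30],[0,0,-8],[0,0,-5],[0,0,0]], twist=[[0,0,0],[0,0,0],[0,0,0],[0,0,0],[0,0,0]], hand=[1,1,1,1,1])

```text
t: 2.28
eef_pos: [0.558, -0.1106, 0.2592]
tcp_rot: [0.001, 0.676, 0.737, 0.0]
contact_force: [-1.1, 1.3, 0.7]
opening: -0.0
gripper_force: 0.0
```

```bash
python3 - <<'E'
from h import *
f,T,s=wrist();print(s["eef_pos"],tt(s["eef_pos"]))
cv2.imwrite("pics/w2.png",cv2.resize(f["image"][...,::-1],None,fx=1.5,fy=1.5))
p,uv,n=token(f,T);print(p,tt(p),uv,n)
P=cloud(f,T);Q=(P-s["eef_pos"])*1000;q=Q[...,:2]@Rt
m=(abs(q[...,0])<25)&(abs(q[...,1])<30)&(Q[...,2]>5)&(Q[...,2]<60)
for a in range(5,60,8):
    k=m&(Q[...,2]>=a)&(Q[...,2]<a+8)
    if k.sum()>5: print(a,k.sum(),q[k].min(0).round(1),q[k].max(0).round(1))
E
```

```text
[ 0.55797606 -0.11061504  0.25918479] [-20.71783478 -85.84614416]
[ 0.60904523 -0.10508646  0.26      ] [ 30.63802335 -84.75020448] (343.67962646484375, 243.78701782226562) 180
5 271 [-12.7   6.7] [13.8 12. ]
13 401 [-13.    6.5] [14.2 12.2]
21 454 [-12.8   6.6] [14.2 12.1]
29 395 [-12.9 -10.5] [14.1 12.1]
37 796 [-24.  -10.7] [22.1 14.5]
45 1831 [-25.  -11.6] [25.  14.8]
53 1829 [-25.   -7.8] [25.  14.5]
```

View pics/w2.png

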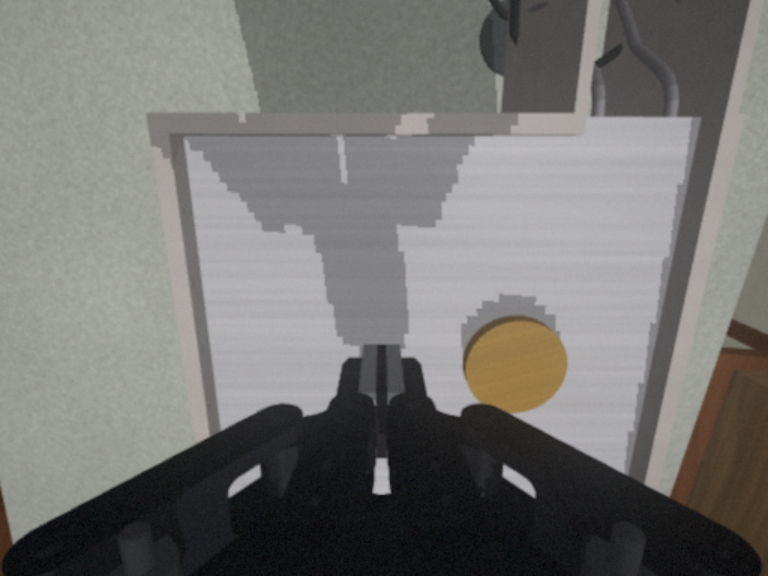

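The fingertip at (382,350) is level with the token, which is at (515,365). Shut, the fingers measure about ±13.5 mm across and ±12 mm deep. I'll lower 2 mm and push gently in +x, stopping short of the fence.

>>> step_arm(xyz=[[0,1,-1.7],[10,1,0],[6,0.5,0],[4,0.3,0],[4,0.4,0],[4,0.3,0],[4,0.4,0],[4,0.3,0],[4,0.4,0],[3,0.2,0],[2,0.2,0],[0,0,0]], twist=[[0,0,0],[0,0,0],[0,0,0],[0,0,0],[0,0,0],[0,0,0],[0,0,0],[0,0,0],[0,0,0],[0,0,0],[0,0,0],[0,0,0]], hand=[1,1,1,1,1,1,1,1,1,1,1,1])

```text
t: 3.82
eef_pos: [0.6027, -0.1054, 0.2566]
tcp_rot: [0.0, 0.676, 0.737, 0.0]
contact_force: [-0.1, 0.5, 0.2]
opening: -0.0004
gripper_force: 0.0
```

```bash
cat > look.py <<'E'
from h import *
f,T,s=wrist();e=tt(s["eef_pos"]);print(s["t"],s["eef_pos"],"tcp",e,s["contact_force"])
p,uv,n=token(f,T);print("tok",tt(p),"diff",tt(p)-e,n)
P=cloud(f,T);t=(P[...,:2]*1000-O)@Rt
m=(abs(P[...,2]-.265)<.0025)
for nm,a,b,c,d,ax in(("fence",75,100,-130,-5,0),("lip",-70,38,-15,10,1)):
    q=t[m&(t[...,0]>a)&(t[...,0]<b)&(t[...,1]>c)&(t[...,1]<d)]
    if len(q)>20: print(nm,len(q),np.percentile(q[:,ax],[3,50,97]).round(1))
for nm in("side",):
    g=grab(nm);p,_,n=token(g,T_wc(g));print(nm,tt(p),n)
E
python3 look.py
```

```text
3.825 [ 0.60267621 -0.10539596  0.2566005 ] tcp [ 24.26607663 -84.50831632] [-0.13887202  0.48218146  0.23270862]
tok [ 53.13743318 -83.02105291] diff [28.87135656  1.48726341] 178
fence 2739 [84.1 86.9 90.2]
lip 3581 [-3.3 -0.4  2.6]
side [ 52.28002585 -88.95393752] 45
```

>>> step_arm(xyz=[[3,0.3,0.5],[3,0.3,0],[2,0.2,0],[2,0.1,0],[1,0.1,0],[0,0,0]], twist=[[0,0,0],[0,0,0],[0,0,0],[0,0,0],[0,0,0],[0,0,0]], hand=[1,1,1,1,1,1])

```text
t: 4.68
eef_pos: [0.6136, -0.1044, 0.2571]
tcp_rot: [0.0, 0.676, 0.737, 0.0]
contact_force: [0.7, 0.4, -0.3]
opening: 0.0001
gripper_force: 0.0
```

```bash
python3 look.py
```

```text
4.675 [ 0.6136314  -0.10441476  0.25709577] tcp [ 35.26507916 -84.47723434] [ 0.70599644  0.37232211 -0.2772062 ]
tok [ 63.89428139 -83.0038366 ] diff [28.62920223  1.47339774] 181
fence 2617 [84.2 87.  90.2]
lip 3439 [-3.3 -0.3  2.6]
side [ 63.59415607 -88.38926173] 43
```

>>> step_arm(xyz=[[-8,-0.7,0],[0,0,25],[20,-18.5,0],[20,-18.2,0],[0,0,-17],[0,0,-8],[0,0,0]], twist=[[0,0,0],[0,0,0],[0,0,0],[0,0,0],[0,0,0],[0,0,0],[0,0,0]], hand=[1,1,1,1,1,1,1])

```text
t: 5.65
eef_pos: [0.6446, -0.1408, 0.2566]
tcp_rot: [-0.001, 0.676, 0.737, -0.0]
contact_force: [0.9, 0.3, 0.1]
opening: -0.0
gripper_force: 0.0
```

```bash
python3 look.py
```

```text
5.65 [ 0.6446391  -0.14084407  0.25662323] tcp [  63.0096354  -123.44916397] [0.8716483  0.31450552 0.06362438]
tok [ 63.37358927 -84.09792316] diff [ 0.36395386 39.35124081] 317
fence 3574 [84.3 87.2 90.2]Traceback (most recent call last):
  File "look.py", line 10, in <module>
    g=grab(nm);p,_,n=token(g,T_wc(g));print(nm,tt(p),n)
                     ~~~~~^^^^^^^^^^^
  File "h.py", line 24, in token
    c=max(cv2.findContours(b,0,1)[0],key=len)
ValueError: max() iterable argument is empty
```

>>> step_arm(xyz=[[-0.4,8,0.4],[-0.5,6,0],[-0.5,6,0],[-0.5,6,0],[-0.5,6,0],[-0.5,6,0],[-0.5,6,0],[-0.5,6,0],[-0.4,5,0],[-0.3,4,0],[-0.1,2,0],[0,0,0]], twist=[[0,0,0],[0,0,0],[0,0,0],[0,0,0],[0,0,0],[0,0,0],[0,0,0],[0,0,0],[0,0,0],[0,0,0],[0,0,0],[0,0,0]], hand=[1,1,1,1,1,1,1,1,1,1,1,1])

```text
t: 7.25
eef_pos: [0.6409, -0.0808, 0.2576]
tcp_rot: [0.0, 0.676, 0.737, 0.0]
contact_force: [0.7, -0.8, -0.7]
opening: 0.0002
gripper_force: 0.0
```

```bash
sed -i '/^for nm in("side"/,$d' look.py; echo 'cv2.imwrite(f"pics/w_{s["t"]:.2f}.png",f["image"][...,::-1])' >> look.py; python3 look.py; ls pics
```

```text
7.25 [ 0.64086046 -0.08075408  0.2575527 ] tcp [ 64.43642914 -63.25738687] [ 0.68618474 -0.7792306  -0.72666057]
tok [ 64.65929949 -31.5999237 ] diff [ 0.22287036 31.65746317] 302
fence 1642 [84.4 87.2 90.2]
lip 2563 [-3.2 -0.4  2.4]
crop.png
scene.png
side.png
w1.png
w2.png
w_7.25.png
```

>>> step_arm(xyz=[[-0.6,6,0],[-0.6,6,0],[-0.6,6,0],[-0.6,6,0],[-0.5,5,0],[-0.4,4,0],[-0.3,3,0],[-0.2,2,0],[0,0,0]], twist=[[0,0,0],[0,0,0],[0,0,0],[0,0,0],[0,0,0],[0,0,0],[0,0,0],[0,0,0],[0,0,0]], hand=[1,1,1,1,1,1,1,1,1])

```text
t: 8.43
eef_pos: [0.6371, -0.0428, 0.2575]
tcp_rot: [0.0, 0.676, 0.737, 0.0]
contact_force: [0.3, 0.1, -0.6]
opening: -0.0001
gripper_force: 0.0
```

```bash
python3 look.py
```

```text
8.425 [ 0.637056   -0.04277036  0.2575431 ] tcp [ 63.92769052 -25.08700221] [ 0.25348083  0.09158611 -0.63504536]
tok [61.88512224  6.39474296] diff [-2.04256829 31.48174516] 202
fence 698 [84.3 87.2 90.2]
lip 2569 [-3.4  0.   2.8]
```

>>> step_arm(xyz=[[-0.2,2,0],[-0.2,2,0],[-0.2,2,0],[-0.2,2,0],[-0.2,2,0],[0,0,0],[0,0,0]], twist=[[0,0,0],[0,0,0],[0,0,0],[0,0,0],[0,0,0],[0,0,0],[0,0,0]], hand=[1,1,1,1,1,1,1])

```text
t: 9.35
eef_pos: [0.6361, -0.033, 0.2575]
tcp_rot: [0.0, 0.676, 0.737, -0.0]
contact_force: [0.9, -0.0, 0.5]
opening: 0.0
gripper_force: 0.0
```

```bash
python3 look.py; python3 - <<'E'
from h import *
f=grab("scene");im=f["image"][...,::-1];cv2.imwrite("pics/s3.png",cv2.resize(im[160:310,200:400],None,fx=4,fy=4,interpolation=2))
E
```

```text
9.35 [ 0.63607332 -0.03296965  0.25751544] tcp [ 63.79539227 -15.23804312] [ 0.94112346 -0.01994834  0.47093764]Traceback (most recent call last):
  File "look.py", line 3, in <module>
    p,uv,n=token(f,T);print("tok",tt(p),"diff",tt(p)-e,n)
           ~~~~~^^^^^
  File "h.py", line 24, in token
    c=max(cv2.findContours(b,0,1)[0],key=len)
ValueError: max() iterable argument is empty
```

View pics/s3.png

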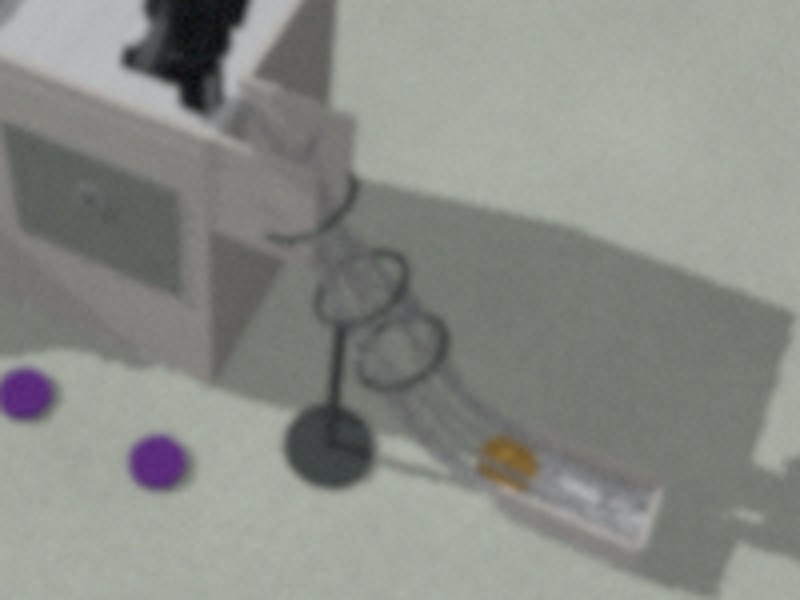

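The token has dropped through the chute and is at crop (508,463), where the tray begins, perhaps still moving. I'll lift the tool clear, wait, and check again.

>>> step_arm(xyz=[[0,-6,0],[0,0,30],[0,0,40],[0,0,30],[0,0,0],[0,0,0],[0,0,0],[0,0,0]], twist=[[0,0,0],[0,0,0],[0,0,0],[0,0,0],[0,0,0],[0,0,0],[0,0,0],[0,0,0]], hand=[1,1,1,1,1,1,1,1])

```text
t: 10.45
eef_pos: [0.6357, -0.039, 0.3565]
tcp_rot: [-0.001, 0.676, 0.737, -0.001]
contact_force: [0.5, -0.0, 0.1]
opening: 0.0002
gripper_force: 0.0
```

```bash
python3 - <<'E'
from h import *
for i in range(2):
  a=[]
  for n in("scene","side"):
    f=grab(n);T=T_wc(f);P=cloud(f,T);hsv=cv2.cvtColor(f["image"],cv2.COLOR_RGB2HSV);t=(P[...,:2]*1000-O)@Rt
    b=(hsv[...,1]>110)&(hsv[...,0]>10)&(hsv[...,0]<28)&(abs(t[...,0]-64)<60)&(t[...,1]>50)&(t[...,1]<400)
    print(n,b.sum(),np.median(P[b],0),"rel lip",(t[b].mean(0)-[64,2.5]).round(1), "lo/hi y",np.percentile(t[b][:,1]-2.5,[3,97]), np.percentile(t[b][:,0]-64,[3,97]))
    v,u=np.argwhere(b).mean(0).astype(int)
    im=f["image"][...,::-1];a.append(cv2.resize(im[v-30:v+30,u-40:u+40],None,fx=5,fy=5,interpolation=2))
cv2.imwrite("pics/s4.png",np.hstack(a))
E
```

```text
scene 62 [0.60694263 0.20769518 0.02151855] rel lip [ -7.5 224.8] lo/hi y [211.19184433 238.75532   ] [-14.94882384  10.38381171]
side 47 [0.61057139 0.20795119 0.02274794] rel lip [ -2.3 223.6] lo/hi y [208.3536443  238.90448236] [-15.70989476  12.0164602 ]
scene 61 [0.60722914 0.20766526 0.02158548] rel lip [ -7.9 224.5] lo/hi y [210.23147887 238.82153067] [-14.95986687  -0.21358824]
side 50 [0.61282496 0.2075567  0.02331824] rel lip [ -1.5 223.7] lo/hi y [207.46848378 241.24345421] [-15.52346265  14.7465174 ]
```

View pics/s4.png

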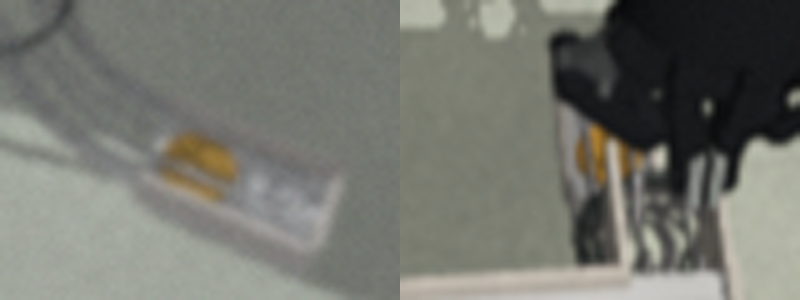

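The token rests at the tray's inner end, about 21 mm short of the tray's middle, and the gripper hides part of it in the side view. I'll move the arm clear and check that it is flat and which face is up.

>>> step_arm(xyz=[[0,-50,10],[0,-50,0],[0,-50,0],[0,-50,0],[0,0,0]], twist=[[0,0,0],[0,0,0],[0,0,0],[0,0,0],[0,0,0]], hand=[1,1,1,1,1])

```text
t: 11.28
eef_pos: [0.6347, -0.2456, 0.3662]
tcp_rot: [0.0, 0.679, 0.734, -0.001]
contact_force: [0.1, 0.4, 0.2]
opening: 0.0003
gripper_force: 0.0
```

```bash
python3 - <<'E'
from h import *
a=[]
for n in("scene","side"):
  Q=[];I=0
  for i in range(6):
    f=grab(n);T=T_wc(f);P=cloud(f,T);hsv=cv2.cvtColor(f["image"],cv2.COLOR_RGB2HSV);t=(P[...,:2]*1000-O)@Rt-[64,2.5]
    b=(hsv[...,1]>110)&(hsv[...,0]>10)&(hsv[...,0]<28)&(abs(t[...,0])<60)&(t[...,1]>50)&(t[...,1]<400)
    Q.append(np.c_[t[b],P[b][:,2]*1000]);I=I+f["image"][...,::-1].astype(float)/6
  v,u=np.argwhere(b).mean(0).astype(int)
  q=np.vstack(Q);print(n,len(q),np.percentile(q,[3,50,97],axis=0).round(1).tolist())
  q=q[abs(q[:,2]-np.median(q[:,2]))<5];print("plane",np.linalg.lstsq(np.c_[q[:,:2]-np.median(q[:,:2],0),np.ones(len(q))],q[:,2],rcond=None)[0].round(3))
  # tray floor near end
  k=(abs(t[...,0])<18)&(t[...,1]>250)&(t[...,1]<283);print("tray z pct",np.percentile(P[k][:,2]*1000,[5,25,50,75]).round(1))
  a.append(cv2.resize(I[v-25:v+25,u-33:u+33],(400,300),interpolation=2))
cv2.imwrite("pics/s5.png",np.hstack(a));print(r.state()["t"])
E
```

```text
scene 381 [[-15.0, 210.3, 18.4], [-8.0, 224.9, 21.7], [9.7, 239.7, 25.3]]
plane [-6.0000e-03  0.0000e+00  2.1691e+01]
tray z pct [12.5 14.7 16.  33.2]<stdin>:9: RuntimeWarning: Mean of empty slice.
  ret = um.true_divide(
<stdin>:9: RuntimeWarning: invalid value encountered in cast
Traceback (most recent call last):
IndexError: index -1 is out of bounds for axis 0 with size 0
```

The token's top face is level (slope under 0.01) and 6 mm above the tray floor. It is about 20 mm from the tray's middle along the tray, near its centre line, and isn't moving. The arm is clear, so I'm handing in.

```bash
python3 -c "
from station import r
print(r.close_job())"
```

```text
the job is handed in; nothing more can be done
None
```

The job is handed in, with no verdict returned: the brass token was slid through the throat, dropped down the chute and lies flat and still in the tray, about 20 mm short of its middle; dished face up is inferred from the chute's half turn, since I could not see the face itself.

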